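# Roll the copper pipe stub into the V-rest and push it up to the stop

## Task

The copper tube is to be soldered: push it by its side with your fingertips so that it rolls along the bench, up the ramp and into the groove of the blue V-rest, then push its near end so that it slides along the groove until it is right up against the yellow end stop. Do not pick it up or lift it off the surface, leave everything else on the bench where it is (the aluminium tube too), and take your hand away when done.

Things in the scene. Friction and masses are not known exactly. Their poses are not given: they have to be found in the camera images.
- copper_tube: copper-coloured tube, 40 mm diameter, 150 mm long, about 250 g (varies). Origin on its axis half-way along, 20 mm above the bench; x axis along the tube, y and z turn as it rolls (z up at the start). Lies left or right of the V-rest, 120 to 180 mm off, far end 35 to 60 mm short of the stop's line. Smooth; left alone on the level it soon stops, rolls back down a ramp if let go
- aluminium_tube: a silver-grey tube of the same size on the other side of the V-rest; leave it alone. Same frame as the copper tube's
- v_rest: blue fixed V-rest, 170 mm long (its x), 123 mm wide. Origin at bench height under the groove, 65 mm before the stop; x along the groove, away from the robot, y left, z up. Groove bottom 3 mm above the bench, sides rise at 35 degrees to lips 14 mm high at y = +-16 mm; from each lip a ramp falls to the bench at y = +-61.5 mm. A 40 mm tube seated in the groove has its axis 27.4 mm above the bench
- stop_face (a point): point on the near face of the yellow upright end stop at the far end of the groove (rest's x = +65 mm), on the groove's centre line, 27.4 mm above the bench; axes as the V-rest's. The stop is 50 mm wide, 56 mm tall. The near end of the groove (x = -105 mm) is open: a 150 mm tube against the stop has its middle 75 mm before this point (rest's x = -10 mm), near end 20 mm inside
- screwdriver: a screwdriver lying on the bench, 170 mm long; bystander, origin at its middle, resting on the bench
- mug: a cream mug, 80 mm wide, 95 mm tall; bystander, origin at the centre of its underside
- red_tin: a red tin, 74 mm wide, 110 mm tall; bystander, origin at the centre of its underside
- cleaner_bottle: a small white bottle with blue cap, 56 mm wide, 130 mm tall; bystander, origin at the centre of its underside
- bobbin: an empty white wire bobbin standing upright, 48 mm wide, 44 mm tall; bystander, origin at the centre of its underside
- clear_cup: a clear plastic cup, 72 mm wide, 85 mm tall; bystander, origin at the centre of its underside
Not all that is in view belongs to the job. Of the things shaped like the copper_tube, the copper one is meant.

How it is judged (in metres and radians):
On the way, in this order (a step that is already met when the one before it is completed fails the run):
1. the copper tube has rolled over (by more than about a third of a turn) on its way (angle between copper_tube's own z axis and vertical above 2.2 rad).
2. the copper tube lies in the groove of the V-rest, still short of the stop (y of copper_tube in the frame of v_rest between -0.005 and 0.005 m and z of copper_tube in the frame of v_rest between 0.0235 and 0.031 m and x of copper_tube in the frame of v_rest below -0.0145 m and angle between the x axis of copper_tube and the x axis of v_rest, either way round below 0.08 rad), for 0.1 s.
At the end, for the whole second after the job is handed in: the copper tube lies at rest in the groove of the V-rest (axis within 4 mm sideways and in height, within 3 degrees), its far end within 4.5 mm of the stop (y of copper_tube in the frame of v_rest between -0.004 and 0.004 m and z of copper_tube in the frame of v_rest between 0.0235 and 0.031 m and x of copper_tube in the frame of v_rest between -0.0145 and -0.006 m and angle between the x axis of copper_tube and the x axis of v_rest, either way round below 0.05 rad and linear speed of copper_tube below 0.01 m/s); the robot touches nothing.
It fails at once if the copper tube is lifted off the bench or off the V-rest, or tipped up (height (world z) of copper_tube above 0.046 m or (height (world z) of copper_tube above 0.029 m and (y of copper_tube in the frame of v_rest above 0.07 m or y of copper_tube in the frame of v_rest below -0.07 m))).
It fails at once if the aluminium tube is moved more than 20 mm (distance of aluminium_tube from where it was at the start of the episode above 0.02 m).
It fails at once if a bystander is moved more than 30 mm (distance of any of screwdriver, mug, red_tin, cleaner_bottle, bobbin, clear_cup from where it was at the start of the episode above 0.03 m).
It also fails if it takes over 58 s, if anything falls off the work surface, if the arm or the gripper's body presses on something with over 40 N, if the wrist force passes 120 N, or if a joint passes its speed limit or range.

## Robot

A 6-joint arm with a two-finger parallel gripper is mounted at the origin on the work surface. World frame = base frame: x ahead of the robot, y to its left, z up, the work surface at z = 0. Lengths are in m, angles in degrees, forces in N, time in s.
With the tool pointing down it reaches from about 0.25 to 0.725 m from the base axis. Payload 9.7 kg.
Tool frame: the origin (TCP) lies at the very end of the fingers, on their centre line; the grasp point (between the pads) lies 19 mm behind it; z points along the fingers, y is the direction in which the jaws open and shut (so a half turn about z gives the same grasp; the last joint's range is limited). The gripper opens to 85 mm and grips with 20 to 120 N. Pads are 22 mm wide; open, the fingers measure 114 mm over their backs; the gripper's body (76 mm by 85 mm) begins 54 mm behind the grasp point. The pads swing forward as they close: fully open they stand 13 mm farther back than shut.
Start: joints at [74.026, 4.979, 10.078, 95.1, 0, 90], TCP at [0.151, 0.529, 0.231] pointing down, gripper open.
Joint ranges: [-179.16, 179.16], [-48.56, 103.87], [-65.8, 70.77], [-126.05, 130.52], [-82.76, 87.17], [-180, 180]. Speed limits (degrees/s): [127.2, 127.2, 147.25, 180, 180, 180].

## Interface

Orientations are given as [roll, pitch, yaw] about the fixed x, y, z axes, in that order (R = Rz(yaw) Ry(pitch) Rx(roll)).
In Python, from workcell import bot, camera, ticket gives the robot as it stands.
- The arm moves only by the shell command python3 -m jog 'ROWS' [FORCE]. ROWS is a JSON object of lists of equal length, an entry for each row: "turn": the turn, a rotation vector about the world's x, y, z each as a share of 8 degrees, from -1 to 1, a list of three; "delta_pos": the shift along the world's x, y, z each as a share of 50 mm, from -1 to 1, a list of three; "hand": the opening, from -1 (shut) to 1 (fully open). A call has exactly 10 rows; each row shifts and turns the commanded pose from where the row before left it; what a row does not reach is not made up. A row lasts 1/10 s, in which the tool goes at most 50 mm and 8.59 degrees, less where a joint would pass 70% of its speed; a pose out of reach is approached as far as the arm can. A call with a number of a shift or a turn outside -1 to 1 is refused whole. A call with a gripper value outside its range is refused whole. The fingers move at their own pace and stop on an object; FORCE is the grip in N (left out, the last holds). Time passes only in rows, so rows that do not move let the fingers close, or fill a call up. It gives the time, the measured TCP pose, the force and the opening at its end, in the units of the state.
- bot.get_obs(): the state, without advancing time (a new reading comes with each control period).
- camera(name): name is "scene" or "top" or "wrist"; returns a dict with "frame" (400x640x3 uint8, red, green, blue), "range_z" (400x640 float32, m along the optical axis (not along the pixel's ray), 0 where there is no reading), "fx", "fy", "cx", "cy" (pixels), "extrinsics" (4x4, takes a point from world to camera coordinates); the wrist camera has in their place "mount" (4x4, takes a point from camera to tool coordinates, whose origin is the TCP and whose axes are the flange's). Camera axes: x right, y up, looking along -z (the intrinsics and any distortion apply to the point x, -y, -z); pixel columns grow to the right and rows downward; lengths in m; the calibration is good to about 2 mm. A picture is of the moment at which its call begins: read the wrist's pose just before it.
- ticket.job_done(): hands the job in, once; it reports no verdict.
The state is a dict: "time": time; "q": joint angles; "qd": joint speeds; "joint_efforts": joint torques, N m; "ee_pos": TCP position; "tcp_rot": TCP orientation; "wrist_force": force on the tool from outside, world axes, zero at the start; "torque": the same for the moment, N m; "opening": finger opening in m.
Only numpy, scipy, OpenCV 4.12 (cv2) and the standard library are available. Lean on these libraries where they do the work, as an engineer would, in place of code of your own. Each camera call takes 0.05 s, during which the arm holds its last target.

## Working session

There is one attempt and no reset: what is moved stays moved. The work goes in short steps, Python scripts to look and compute and a shell command to move; the robot and the scene stay as the last step left them, time stands still between calls to the robot, and variables do not carry over. Pictures are saved under pics/ and viewed, and the job is handed in when it is done.

```bash
mkdir -p pics
python3 - <<'E'
from workcell import bot,camera
import cv2,numpy as np
print(bot.get_obs())
for n in ["scene","top"]:
    c=camera(n); cv2.imwrite(f"pics/{n}0.png",c["frame"][...,::-1]); np.savez(f"pics/{n}0.npz",**c)
    print({k:v for k,v in c.items() if k not in("frame","range_z")}, c["range_z"].min(),c["range_z"].max())
E
```

```text
{'time': 0.0, 'q': array([ 7.40250906e+01,  5.01200850e+00,  1.00345837e+01,  9.51000533e+01,
       -9.43319102e-04,  8.99990199e+01]), 'qd': array([-0.07367587, -0.00881735, -0.1207788 , -0.04906338,  0.04897833,
        0.01469463]), 'joint_efforts': array([-3.22016807e-03, -5.20396650e+01,  4.64799249e+01,  1.63548131e-02,
       -1.76177346e-04,  1.47358247e-05]), 'ee_pos': array([0.15130989, 0.52853669, 0.23057552]), 'tcp_rot': array([-1.79922522e+02,  9.41992938e-04,  1.64026072e+02]), 'wrist_force': array([-0.65853007, -0.08715581,  0.79879706]), 'torque': array([-0.01767115,  0.03848392,  0.02014185]), 'opening': 0.08514202664981262}
{'fx': 380.24502676237404, 'fy': 380.24502676237404, 'cx': 322.57963236755234, 'cy': 202.4488963679232, 'extrinsics': array([[-0.83135615,  0.55558018, -0.0133274 ,  0.46664299],
       [-0.35820137, -0.51735995,  0.77719396,  0.15180407],
       [ 0.4248985 ,  0.65089887,  0.62911996, -1.3597042 ],
       [ 0.        ,  0.        ,  0.        ,  1.        ]])} 0.0 3.4027228
{'fx': 492.13197970202253, 'fy': 492.13197970202253, 'cx': 329.72837262613166, 'cy': 198.78355028328048, 'extrinsics': array([[ 1.17141298e-02, -9.99930852e-01, -1.03495120e-03,
         1.28609523e-02],
       [ 9.90868388e-01,  1.14689145e-02,  1.34343965e-01,
        -5.64907050e-01],
       [-1.34322805e-01, -2.59922306e-03,  9.90934220e-01,
        -1.64362895e+00],
       [ 0.00000000e+00,  0.00000000e+00,  0.00000000e+00,
         1.00000000e+00]])} 0.0 2.6518688
```

View pics/scene0.png

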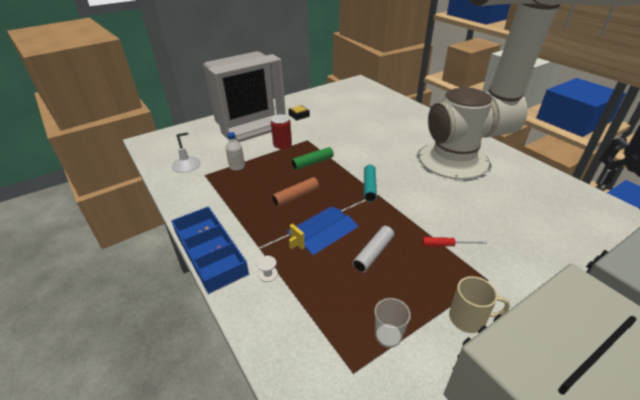

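View pics/top0.png

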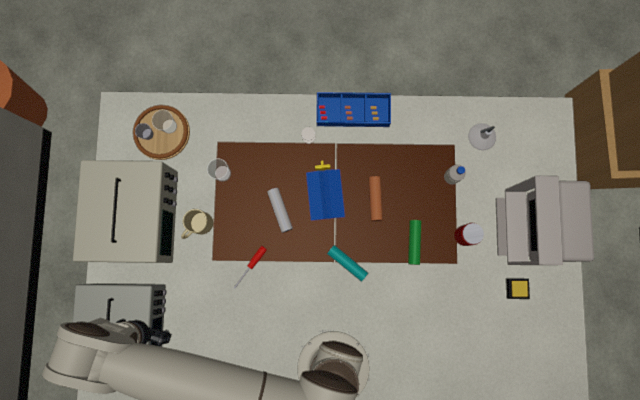

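The top view shows copper at about (376,198), right of the blue V-rest (325,195), with the silver tube left of it at (279,210). The green tube at (415,242) and the teal one at (348,264) have a similar shape, but only (376,198) is copper-coloured. I'll measure next and crop to confirm.

```bash
cat > h.py <<'E'
import numpy as np,cv2
def cloud(c):
    f=c["frame"];d=np.array(c["range_z"],float)
    v,u=np.mgrid[:400,:640]
    X=(u-c["cx"])/c["fx"]*d;Y=-(v-c["cy"])/c["fy"]*d
    P=np.stack([X,Y,-d],-1)
    E=np.array(c["extrinsics"]);
    W=(P-E[:3,3])@E[:3,:3]
    return W,d>0
def masks(f):
    hsv=cv2.cvtColor(np.ascontiguousarray(f),cv2.COLOR_RGB2HSV).astype(int)
    H,S,V=[hsv[...,i] for i in range(3)]
    return dict(copper=(H>4)&(H<16)&(S>110)&(V>110),blue=(H>104)&(H<118)&(S>150)&(V>70),yellow=(H>20)&(H<32)&(S>150)&(V>110),
      green=(H>50)&(H<75)&(S>120),teal=(H>82)&(H<96)&(S>120),grey=(S<40)&(V>90))
def fit(W,m,name,zr=(0.008,0.1),box=None):
    s=m&(W[...,2]>zr[0])&(W[...,2]<zr[1])&(W[...,0]>.2)&(W[...,0]<.85)&(abs(W[...,1])<.4)
    if box: s&=(W[...,0]>box[0])&(W[...,0]<box[1])&(W[...,1]>box[2])&(W[...,1]<box[3])
    s=s.astype(np.uint8);n,l,st,_=cv2.connectedComponentsWithStats(s)
    if n<2: print(name,"none");return
    k=1+np.argmax(st[1:,4]);p=W[l==k]
    (cx,cy),(w,h),a=cv2.minAreaRect(p[:,:2].astype(np.float32))
    mu=p[:,:2].mean(0);e=np.linalg.eigh(np.cov(p[:,:2].T))[1][:,1]; e*=np.sign(e[0])
    pr=(p[:,:2]-mu)@e
    print(name,len(p),"pix",st[k,:4],"rect c",np.round([cx,cy],4),"wh",np.round([w,h],4),round(a,1),"dir",round(np.degrees(np.arctan2(e[1],e[0])),1),"len",round(np.ptp(pr),4),"z",np.round(np.percentile(p[:,2],[2,50,98]),4))
    return p
E
python3 - <<'E'
from h import *
for n in["top","scene"]:
    c=np.load(f"pics/{n}0.npz");W,ok=cloud(c);m=masks(c["frame"])
    print(n)
    for k in["copper","blue","yellow","green","teal"]: fit(W,m[k]&ok,k,zr=(0.004,.1))
    fit(W,m["grey"]&ok,"alu",zr=(.01,.08),box=(.45,.7,.02,.25))
    b=ok&(abs(W[...,1])<.3)&(W[...,0]>.45)&(W[...,0]<.5);print("bench z",np.percentile(W[b][:,2],[5,50]))
c=np.load("pics/top0.npz")
a=cv2.resize(c["frame"][130:290,200:480,::-1],None,fx=2.8,fy=2.8,interpolation=2);cv2.imwrite("pics/crop0.png",a)
E
```

```text
top
copper 456 pix [369 176  13  44] rect c [ 0.5718 -0.137 ] wh [0.1507 0.0365] 2.8 dir 2.6 len 0.1507 z [0.0258 0.0368 0.0457]
blue 1126 pix [307 170  36  50] rect c [0.5853 0.0359] wh [0.1675 0.1155] 6.2 dir 4.9 len 0.1686 z [0.0042 0.0094 0.0183]
yellow 67 pix [315 161  15   8] rect c [0.6845 0.0482] wh [0.0294 0.049 ] 6.7 dir -83.6 len 0.049 z [0.0246 0.0536 0.0616]
green 485 pix [409 220  12  44] rect c [ 0.4229 -0.27  ] wh [0.0395 0.1458] 89.3 dir -2.8 len 0.1469 z [0.0245 0.036  0.0456]
teal 465 pix [328 246  40  35] rect c [ 0.3493 -0.0423] wh [0.1474 0.0365] 51.9 dir 51.4 len 0.1474 z [0.025  0.037  0.0461]
alu 494 pix [268 188  24  44] rect c [0.5272 0.1918] wh [0.15   0.0396] 20.6 dir 20.7 len 0.1499 z [0.0223 0.0361 0.0458]
bench z [-0.0062732   0.00119039]
scene
copper 444 pix [274 177  44  26] rect c [ 0.5697 -0.1345] wh [0.1521 0.0362] 3.3 dir 3.0 len 0.1521 z [0.0221 0.036  0.0419]
blue 1175 pix [298 208  57  44] rect c [0.5862 0.0375] wh [0.1704 0.1091] 7.7 dir 16.0 len 0.1793 z [0.0042 0.0091 0.0148]
yellow 228 pix [289 224  15  24] rect c [0.6765 0.0466] wh [0.0386 0.0369] 51.0 dir -78.9 len 0.0493 z [0.0067 0.0323 0.0573]
green 376 pix [293 148  39  20] rect c [ 0.4248 -0.2673] wh [0.0349 0.1482] 89.1 dir -3.3 len 0.1484 z [0.0157 0.0329 0.0415]
teal 294 pix [364 165  12  30] rect c [ 0.3519 -0.0424] wh [0.148  0.0344] 51.3 dir 50.7 len 0.1481 z [0.0277 0.0378 0.0422]
alu 684 pix [355 226  39  44] rect c [0.5253 0.19  ] wh [0.1522 0.0402] 21.3 dir 21.2 len 0.1521 z [0.0197 0.0364 0.0413]
bench z [-0.00152852  0.00103869]
```

View pics/crop0.png

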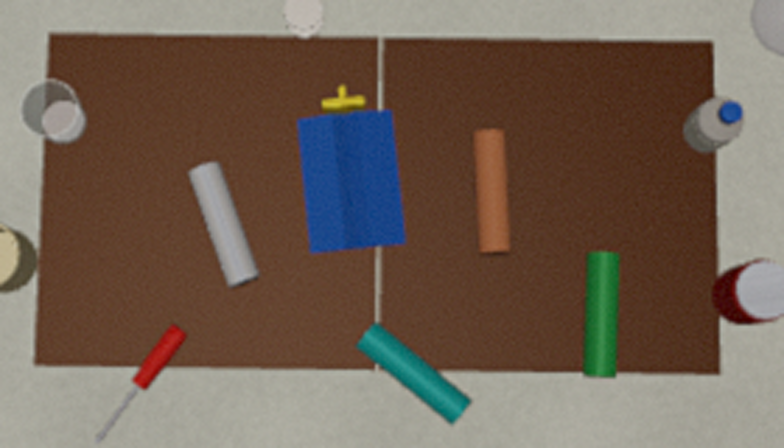

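The crop confirms that the copper tube is the one at (376,198), right of the rest. It is about 170 mm off and its yaw is about 3°, against about 6° for the rest. I'll move over to its right side with the jaw axis along the tube.

```bash
python3 -m jog '{"turn":[[0,0,-0.45],[0,0,-0.45],[0,0,-0.45],[0,0,-0.45],[0,0,-0.45],[0,0,-0.45],[0,0,-0.45],[0,0,-0.45],[0,0,-0.45],[0,0,-0.45]],"delta_pos":[[0.42,-0.74,0],[0.42,-0.74,0],[0.42,-0.74,0],[0.42,-0.74,0],[0.42,-0.74,0],[0.42,-0.74,0],[0.42,-0.74,0],[0.42,-0.74,0],[0.42,-0.74,0],[0.42,-0.74,0]],"hand":[1,1,1,1,1,1,1,1,1,1]}'
python3 -m jog '{"turn":[[0,0,-0.44],[0,0,-0.44],[0,0,-0.44],[0,0,-0.44],[0,0,-0.44],[0,0,-0.44],[0,0,-0.44],[0,0,-0.44],[0,0,-0.44],[0,0,-0.44]],"delta_pos":[[0.42,-0.7,0],[0.42,-0.7,0],[0.42,-0.7,0],[0.42,-0.7,0],[0.42,-0.7,0],[0.42,-0.7,0],[0.42,-0.7,0],[0.42,-0.7,0],[0.42,-0.7,0],[0,0,0]],"hand":[1,1,1,1,1,1,1,1,1,1]}'
python3 - <<'E'
from workcell import bot,camera
import cv2,numpy as np
o=bot.get_obs();c=camera("wrist")
print(o["time"],o["ee_pos"],o["tcp_rot"],c["mount"],c["fx"],c["cx"],c["cy"])
cv2.imwrite("pics/w1.png",c["frame"][...,::-1]);np.savez("pics/w1.npz",p=o["ee_pos"],r=o["tcp_rot"],**c)
E
```

```text
time: 1.1
ee_pos: [0.3617, 0.1571, 0.2312]
tcp_rot: [180.0, 0.0, 127.9]
wrist_force: [0.5, 1.3, 0.7]
opening: 0.0854
time: 2.1
ee_pos: [0.5516, -0.1598, 0.2289]
tcp_rot: [-179.9, -0.0, 92.5]
wrist_force: [-0.5, 1.0, -0.2]
opening: 0.0854
2.1 [ 0.55157732 -0.15978404  0.22891766] [-1.79850178e+02 -1.05117930e-02  9.24943745e+01] [[ 8.66442936e-04  9.60787553e-01  2.77284198e-01  7.00664049e-02]
 [ 9.99999602e-01 -8.91372443e-04 -3.61471858e-05  6.43742133e-04]
 [ 2.12433727e-04  2.77284119e-01 -9.60787943e-01 -1.41988083e-01]
 [ 0.00000000e+00  0.00000000e+00  0.00000000e+00  1.00000000e+00]] 315.1856928712866 313.77482631456775 198.39216096032834
```

View pics/w1.png

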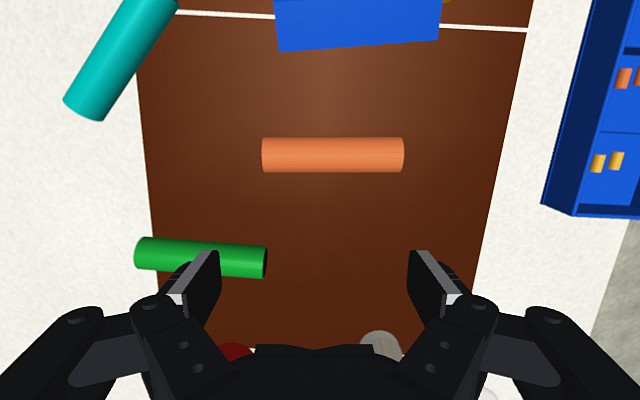

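The wrist view shows the copper tube at px (262–405, 137–172), the rest's near ramp above it and the green tube at lower left. I'll measure the tube and rest from this second viewpoint.

```bash
cat >> h.py <<'E'
def wcloud(c,p,r):
    from scipy.spatial.transform import Rotation as Ro
    T=np.eye(4);T[:3,:3]=Ro.from_euler("xyz",r,degrees=True).as_matrix();T[:3,3]=p
    M=T@np.array(c["mount"]);d=dict(c);d["extrinsics"]=np.linalg.inv(M);return cloud(d)
E
python3 - <<'E'
from h import *
c=np.load("pics/w1.npz");W,ok=wcloud(c,c["p"],c["r"]);m=masks(c["frame"])
for k in["copper","green","teal"]: fit(W,m[k]&ok,k)
fit(W,m["blue"]&ok,"blue",zr=(0.001,.03),box=(.4,.75,-.1,.1))
E
```

```text
copper 5061 pix [261 137 143  36] rect c [ 0.5697 -0.1387] wh [0.1508 0.0384] 2.5 dir 2.6 len 0.1508 z [0.0234 0.0368 0.0402]
green 3401 pix [134 237 133  42] rect c [ 0.4216 -0.2698] wh [0.0347 0.1506] 87.5 dir -2.6 len 0.1506 z [0.0157 0.0353 0.04  ]
teal 6423 pix [ 63   0 116 121] rect c [ 0.3502 -0.0453] wh [0.1494 0.0379] 51.2 dir 49.4 len 0.1499 z [0.0183 0.0361 0.0403]
blue 6947 pix [273   0 169  51] rect c [ 0.5902 -0.006 ] wh [0.1726 0.0446] 2.7 dir 4.5 len 0.1722 z [0.0013 0.0071 0.0131]
```

```bash
python3 -m jog '{"turn":[[0,0,0],[0,0,0],[0,0,0],[0,0,0],[0,0,0],[0,0,0],[0,0,0],[0,0,0],[0,0,0],[0,0,0]],"delta_pos":[[0.1,-0.2,0],[0.1,-0.2,-0.2],[0.1,-0.2,-0.4],[0.08,-0.2,-0.6],[0,0,-0.6],[0,0,-0.6],[0,0,-0.6],[0,0,-0.6],[0,0,-0.4],[0,0,0]],"hand":[1,1,1,1,1,1,1,1,1,1]}'
python3 - <<'E'
from workcell import bot,camera
import cv2,numpy as np
o=bot.get_obs();c=camera("wrist")
print(o["time"],o["ee_pos"],o["tcp_rot"])
cv2.imwrite("pics/w2.png",c["frame"][...,::-1]);np.savez("pics/w2.npz",p=o["ee_pos"],r=o["tcp_rot"],**c)
from h import *
W,ok=wcloud(c,o["ee_pos"],o["tcp_rot"]);m=masks(c["frame"])
fit(W,m["copper"]&ok,"copper")
# fingers: points nearest tip
s=ok&(W[...,2]>.055)&(W[...,2]<.3);v,u=np.nonzero(s);z=W[s][:,2]
k=np.argsort(z)[:300:30]; print([(u[i],v[i],W[v[i],u[i]].round(3)) for i in k])
c=camera("scene");cv2.imwrite("pics/s2.png",cv2.resize(c["frame"][120:290,200:440,::-1],None,fx=3,fy=3))
E
```

```text
time: 3.15
ee_pos: [0.5673, -0.1955, 0.0276]
tcp_rot: [-179.7, -0.1, 92.9]
wrist_force: [-0.3, -0.1, -0.3]
opening: 0.0855
3.15 [ 0.56734982 -0.19549554  0.027612  ] [-1.79716696e+02 -1.11145285e-01  9.29228219e+01]
copper 31068 pix [143  95 369  88] rect c [ 0.5704 -0.1394] wh [0.1513 0.0395] 2.8 dir 3.0 len 0.1514 z [0.0252 0.0372 0.0401]
[(np.int64(175), np.int64(271), array([ 0.512, -0.192,  0.055])), (np.int64(427), np.int64(262), array([ 0.613, -0.183,  0.055])), (np.int64(415), np.int64(309), array([ 0.611, -0.204,  0.055])), (np.int64(453), np.int64(272), array([ 0.624, -0.186,  0.056])), (np.int64(203), np.int64(262), array([ 0.523, -0.187,  0.056])), (np.int64(421), np.int64(263), array([ 0.61 , -0.183,  0.056])), (np.int64(207), np.int64(268), array([ 0.525, -0.19 ,  0.056])), (np.int64(451), np.int64(272), array([ 0.623, -0.186,  0.056])), (np.int64(435), np.int64(263), array([ 0.616, -0.182,  0.057])), (np.int64(181), np.int64(272), array([ 0.515, -0.192,  0.057]))]
```

View pics/s2.png

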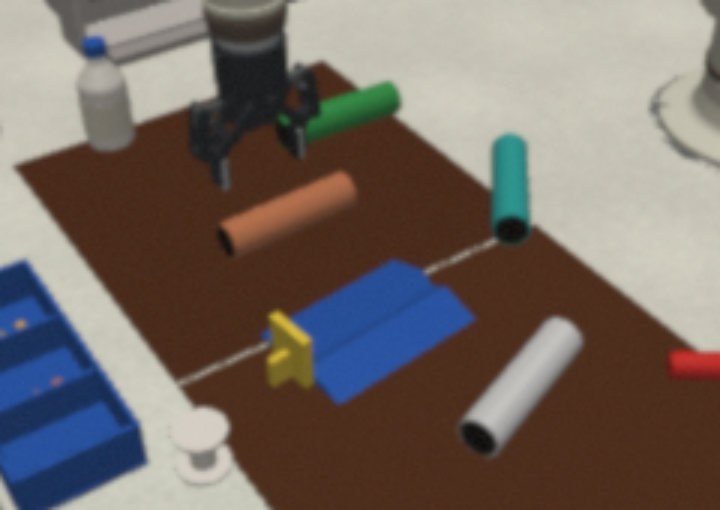

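View pics/w2.png

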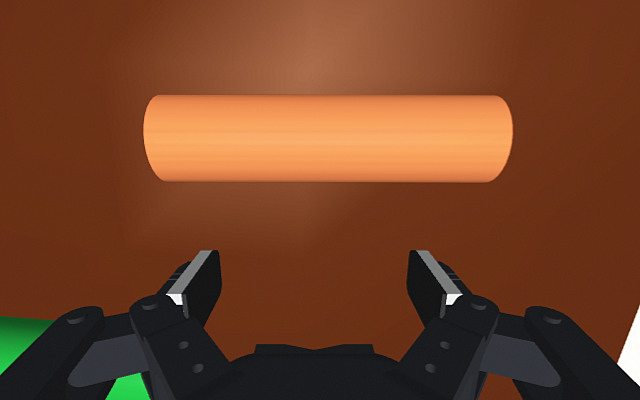

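Run:
```python
from h import *
c=np.load("pics/w2.npz");W,ok=wcloud(c,c["p"],c["r"])
f=c["frame"].astype(int).max(-1)
g=abs(c["frame"].astype(int)[...,0]-c["frame"].astype(int)[...,2])
for a,b in[(160,225),(400,460)]:
    s=ok&(g<12);s[:245]=0;s[300:]=0;s[:,:a]=0;s[:,b:]=0
    print(np.percentile(W[s],[0,1,5,50,99],axis=0).round(4))
```

```text
[[ 0.5112 -0.2092  0.0403]
 [ 0.5122 -0.2068  0.0418]
 [ 0.5135 -0.203   0.0446]
 [ 0.5245 -0.1895  0.0613]
 [ 0.5259 -0.1863  0.0817]]
[[ 0.6096 -0.204   0.0407]
 [ 0.6099 -0.2021  0.0422]
 [ 0.6101 -0.1986  0.0444]
 [ 0.611  -0.1848  0.0599]
 [ 0.623  -0.182   0.0783]]
```

Both finger tips sit 13 mm above the TCP z when open, as stated. I'll drop so the tips are about 13 mm over the bench, then start the push.

```bash
python3 -m jog '{"turn":[[0,0,0],[0,0,0],[0,0,0],[0,0,0],[0,0,0],[0,0,0],[0,0,0],[0,0,0],[0,0,0],[0,0,0]],"delta_pos":[[0.02,0,-0.2],[0.02,0,-0.2],[0,0,-0.14],[0,0,0],[0,0.08,0],[0,0.1,0],[0,0.1,0],[0,0.1,0],[0,0.1,0],[0,0.1,0]],"hand":[1,1,1,1,1,1,1,1,1,1]}'
python3 - <<'E'
from workcell import bot,camera
import cv2,numpy as np
from h import *
o=bot.get_obs();c=camera("wrist")
cv2.imwrite("pics/w3.png",c["frame"][...,::-1])
W,ok=wcloud(c,o["ee_pos"],o["tcp_rot"]);m=masks(c["frame"])
fit(W,m["copper"]&ok,"copper");print(o["ee_pos"],o["tcp_rot"])
fit(W,m["blue"]&ok,"blue",zr=(0.001,.03),box=(.4,.75,-.1,.15))
E
```

```text
time: 4.25
ee_pos: [0.5714, -0.1668, 0.0045]
tcp_rot: [180.0, 0.0, 92.8]
wrist_force: [0.6, 0.1, 0.4]
opening: 0.0853
copper 38474 pix [104 158 418  95] rect c [ 0.5701 -0.1347] wh [0.1516 0.0373] 2.9 dir 2.9 len 0.1516 z [0.0223 0.037  0.04  ]
[ 0.57144462 -0.16678417  0.00445054] [1.79985313e+02 1.14277972e-02 9.28352835e+01]
blue none
```

View pics/w3.png

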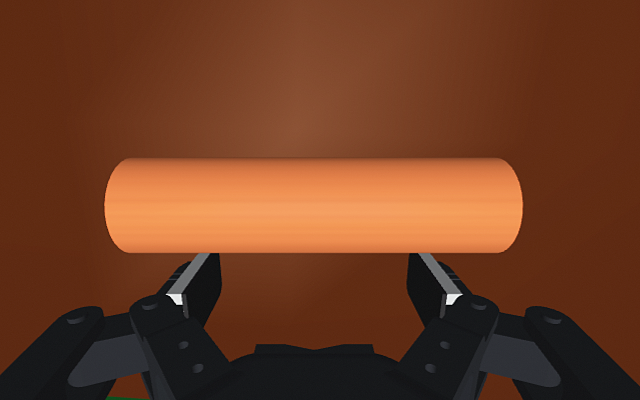

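```bash
python3 -m jog '{"turn":[[0,0,0.04],[0,0,0.04],[0,0,0.04],[0,0,0.04],[0,0,0.04],[0,0,0.04],[0,0,0.04],[0,0,0.04],[0,0,0.04],[0,0,0.04]],"delta_pos":[[0,0.04,-0.07],[0,0.1,0],[-0.01,0.12,0],[-0.01,0.12,0],[-0.01,0.12,0],[-0.01,0.12,0],[-0.01,0.12,0],[-0.01,0.12,0],[-0.01,0.1,0],[-0.01,0.08,0]],"hand":[1,1,1,1,1,1,1,1,1,1]}'
python3 - <<'E'
from workcell import bot,camera
import cv2,numpy as np
from h import *
o=bot.get_obs();c=camera("wrist")
cv2.imwrite("pics/w4.png",c["frame"][...,::-1])
W,ok=wcloud(c,o["ee_pos"],o["tcp_rot"]);m=masks(c["frame"])
fit(W,m["copper"]&ok,"copper");print(o["ee_pos"],o["tcp_rot"])
c=camera("top");W,ok=cloud(c);m=masks(c["frame"]);fit(W,m["copper"]&ok,"copper top")
p=fit(W,m["blue"]&ok,"blue",zr=(0.003,.03),box=(.4,.75,-.1,.15))
E
```

```text
time: 5.3
ee_pos: [0.5673, -0.1147, 0.0008]
tcp_rot: [-180.0, -0.0, 96.1]
wrist_force: [-0.3, -0.7, 0.3]
opening: 0.0855
copper 41522 pix [103 145 434 114] rect c [ 0.5667 -0.0808] wh [0.1517 0.0385] 3.7 dir 3.7 len 0.1517 z [0.0222 0.037  0.04  ]
[ 0.56729954 -0.11473278  0.00078653] [-1.79998001e+02 -6.84358085e-04  9.60649204e+01]
copper top 109 pix [352 177   6  34] rect c [ 0.5851 -0.0668] wh [0.114  0.0154] 3.6 dir 1.0 len 0.1144 z [0.027  0.0354 0.0466]
blue 1230 pix [307 170  37  50] rect c [0.585  0.0369] wh [0.1681 0.1158] 6.3 dir 7.7 len 0.1686 z [0.0033 0.009  0.0187]
```

View pics/w4.png

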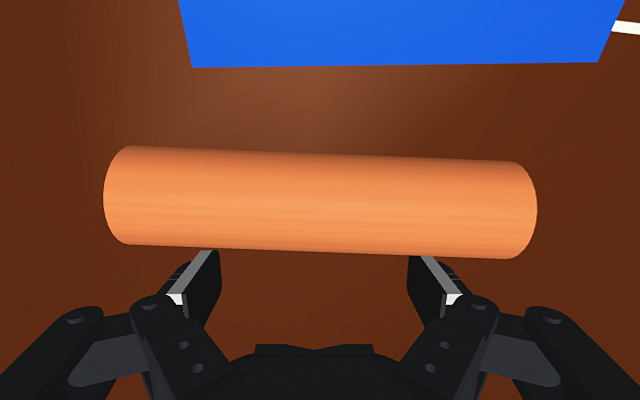

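```bash
python3 -m jog '{"turn":[[0,0,0],[0,0,0],[0,0,0],[0,0,0],[0,0,0],[0,0,0],[0,0,0],[0,0,0],[0,0,0],[0,0,0]],"delta_pos":[[0,0.1,0],[-0.01,0.12,0],[-0.01,0.12,0],[-0.01,0.12,0],[-0.01,0.12,0],[-0.01,0.12,0],[-0.01,0.12,0],[-0.01,0.1,0],[-0.01,0.08,0],[-0.01,0.06,0]],"hand":[1,1,1,1,1,1,1,1,1,1]}'
python3 - <<'E'
from workcell import bot,camera
import cv2,numpy as np
from h import *
o=bot.get_obs();c=camera("wrist")
cv2.imwrite("pics/w5.png",c["frame"][...,::-1]);np.savez("pics/w5.npz",p=o["ee_pos"],r=o["tcp_rot"],**c)
W,ok=wcloud(c,o["ee_pos"],o["tcp_rot"]);m=masks(c["frame"])
fit(W,m["copper"]&ok,"copper");print(o["ee_pos"],o["tcp_rot"])
fit(W,m["blue"]&ok,"blue",zr=(0.001,.03),box=(.4,.75,-.1,.15))
E
```

```text
time: 6.4
ee_pos: [0.563, -0.0621, 0.0009]
tcp_rot: [180.0, 0.0, 96.0]
wrist_force: [0.3, -3.3, 2.9]
opening: 0.0851
copper 41021 pix [105 160 432  98] rect c [ 0.5628 -0.0301] wh [0.1517 0.0377] 6.0 dir 6.0 len 0.1517 z [0.023  0.0375 0.0404]
[ 0.5629816  -0.06211503  0.00093968] [1.79982073e+02 3.55923040e-02 9.60289343e+01]
blue 68152 pix [167   0 464 185] rect c [0.5876 0.0139] wh [0.1722 0.0724] 5.6 dir 5.0 len 0.1728 z [0.0025 0.0085 0.0135]
```

View pics/w5.png

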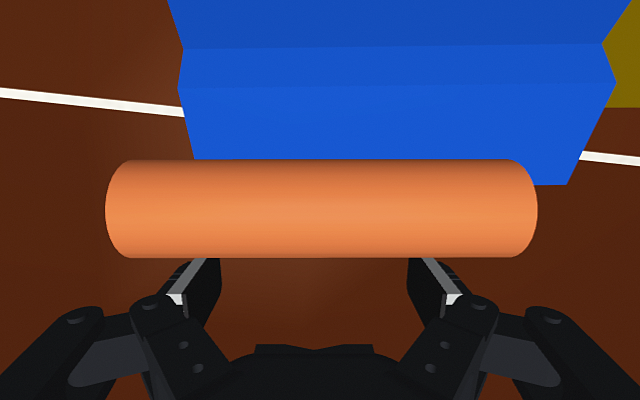

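Run:
```python
from h import *
from scipy.optimize import least_squares
c=np.load("pics/w5.npz");W,ok=wcloud(c,c["p"],c["r"]);m=masks(c["frame"])["blue"]&ok
p=W[m];p=p[(p[:,0]>.48)&(p[:,0]<.7)&(p[:,1]>-.03)&(p[:,1]<.12)&(p[:,2]>0)&(p[:,2]<.02)][::7]
def prof(y):
    a=abs(y);return np.where(a<16,3+11*a/16,np.clip(14*(61.5-a)/45.5,0,99))/1
def res(t):
    th,y0,z0=t; s=-(p[:,0]-.58)*np.sin(th)+(p[:,1]-y0)*np.cos(th)
    return (p[:,2]-z0)*1e3-prof(s*1e3)
for y0 in(.03,.04):
    r=least_squares(res,[.11,y0,0],loss="soft_l1",x_scale=[.01,.001,.001],diff_step=1e-3);print(np.degrees(r.x[0]),r.x[1:],r.cost/len(p))
```

```text
6.788291634764299 [ 0.03413627 -0.00053492] 0.18562156933913643
6.788298387656454 [ 0.03413629 -0.00053491] 0.18562156932143814
```

```bash
python3 -m jog '{"turn":[[0,0,0.01],[0,0,0.01],[0,0,0.01],[0,0,0.01],[0,0,0.01],[0,0,0.01],[0,0,0.01],[0,0,0.01],[0,0,0.01],[0,0,0.01]],"delta_pos":[[-0.01,0.08,0.01],[-0.01,0.08,0.02],[-0.01,0.08,0.02],[-0.01,0.08,0.02],[-0.01,0.08,0.02],[-0.01,0.08,0.03],[-0.01,0.08,0.03],[-0.01,0.08,0.02],[-0.01,0.08,0.02],[-0.01,0.08,0.02]],"hand":[1,1,1,1,1,1,1,1,1,1]}'
python3 - <<'E'
from workcell import bot,camera
import cv2,numpy as np
from h import *
o=bot.get_obs();c=camera("wrist")
cv2.imwrite("pics/w6.png",c["frame"][...,::-1]);np.savez("pics/w6.npz",p=o["ee_pos"],r=o["tcp_rot"],**c)
W,ok=wcloud(c,o["ee_pos"],o["tcp_rot"]);m=masks(c["frame"])
fit(W,m["copper"]&ok,"copper");print(o["ee_pos"],o["tcp_rot"],o["wrist_force"])
E
```

```text
time: 7.45
ee_pos: [0.5578, -0.0219, 0.0114]
tcp_rot: [-180.0, -0.0, 96.8]
wrist_force: [0.6, -3.4, 1.7]
opening: 0.0853
copper 42386 pix [104 160 440 100] rect c [0.5579 0.0104] wh [0.1514 0.0371] 6.9 dir 6.8 len 0.1514 z [0.0347 0.0498 0.0528]
[ 0.55780655 -0.02190329  0.01136065] [-1.79999229e+02 -2.66889519e-03  9.68304040e+01] [ 0.6343145  -3.39206474  1.7074079 ]
```

View pics/w6.png

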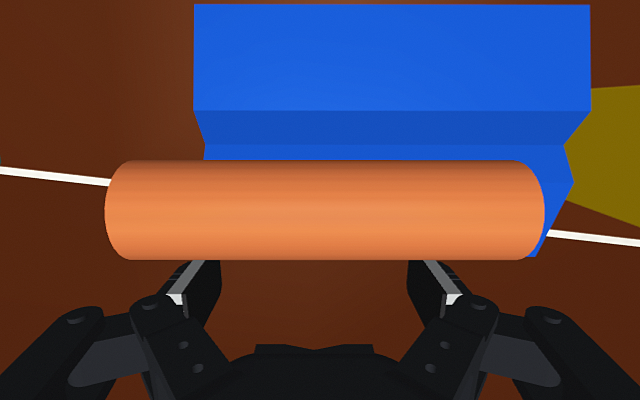

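Aligned with the rest and about 5 mm short of the lip. I'll ease it over.

```bash
python3 -m jog '{"turn":[[0,0,0],[0,0,0],[0,0,0],[0,0,0],[0,0,0],[0,0,0],[0,0,0],[0,0,0],[0,0,0],[0,0,0]],"delta_pos":[[0,0.05,0.02],[0,0.05,0.01],[0,0.05,0],[-0.01,0.05,0],[-0.01,0.04,0],[0,0,0],[0,0,0],[0,0,0],[0,0,0],[0,0,0]],"hand":[1,1,1,1,1,1,1,1,1,1]}'
python3 - <<'E'
from workcell import bot,camera
import cv2,numpy as np
from h import *
o=bot.get_obs();c=camera("wrist")
cv2.imwrite("pics/w7.png",c["frame"][...,::-1]);np.savez("pics/w7.npz",p=o["ee_pos"],r=o["tcp_rot"],**c)
W,ok=wcloud(c,o["ee_pos"],o["tcp_rot"]);m=masks(c["frame"])
fit(W,m["copper"]&ok,"copper");print(o["ee_pos"],o["tcp_rot"],o["wrist_force"])
E
```

```text
time: 8.5
ee_pos: [0.5568, -0.0103, 0.0128]
tcp_rot: [-180.0, 0.0, 96.8]
wrist_force: [0.1, -0.4, 0.4]
opening: 0.0853
copper 39976 pix [110 131 426  97] rect c [0.5553 0.0321] wh [0.1519 0.0382] 7.0 dir 6.9 len 0.1519 z [0.0314 0.0446 0.0474]
[ 0.55684052 -0.01033337  0.01278002] [-1.79997116e+02  2.86857094e-04  9.68165339e+01] [ 0.07676622 -0.36878206  0.36889896]
```

View pics/w7.png

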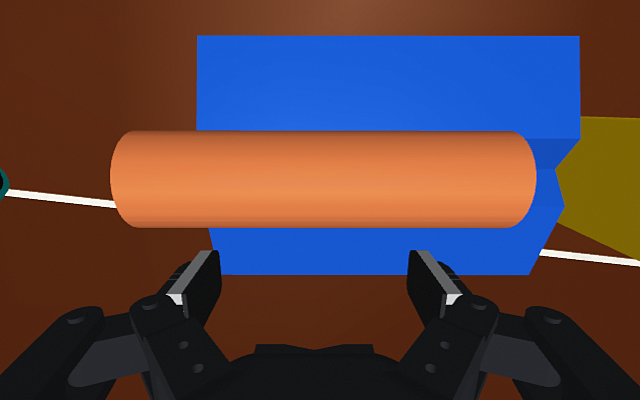

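The tube is seated: its axis is at z ≈ 0.0275, yaw is 6.9°, and it sits about 40 mm short of the stop. I'll back off, rise, close the hand and go behind the near end, at about (0.481, 0.023). The teal tube's end is near there, at x up to 0.41.

```bash
python3 -m jog '{"turn":[[0,0,0],[0,0,0],[0,0,0],[0,0,0],[0,0,0],[0,0,0],[0,0,0],[0,0,0],[0,0,0],[0,0,0]],"delta_pos":[[0,-0.2,0],[0,-0.1,0.2],[0,0,0.6],[0,0,0.7],[0,0,0.7],[-0.5,0.2,0],[-0.5,0.2,0],[-0.5,0.2,0],[-0.5,0.2,0],[-0.1,0.1,0]],"hand":[1,1,1,1,1,-1,-1,-1,-1,-1]}'
python3 - <<'E'
from workcell import bot,camera
import cv2,numpy as np
from h import *
o=bot.get_obs();c=camera("wrist")
cv2.imwrite("pics/w8.png",c["frame"][...,::-1]);np.savez("pics/w8.npz",p=o["ee_pos"],r=o["tcp_rot"],**c)
W,ok=wcloud(c,o["ee_pos"],o["tcp_rot"]);m=masks(c["frame"])
fit(W,m["copper"]&ok,"copper");fit(W,m["teal"]&ok,"teal");print(o["ee_pos"],o["tcp_rot"],o["wrist_force"])
f=c["frame"].astype(int);s=ok&(W[...,2]>.07)&(f.max(-1)-f.min(-1)<15);s[290:]=0
print(np.percentile(W[s],[0,1,50,99,100],axis=0).round(4))
E
```

```text
time: 9.55
ee_pos: [0.4502, 0.0198, 0.1239]
tcp_rot: [180.0, -0.0, 96.8]
wrist_force: [0.4, -1.0, 0.5]
opening: 0.0122
copper 10070 pix [353 176 209  51] rect c [0.5621 0.0336] wh [0.1638 0.0376] 7.0 dir 6.8 len 0.1638 z [0.0276 0.0442 0.0474]
teal 7637 pix [112 178 151 150] rect c [ 0.348  -0.0442] wh [0.1517 0.0393] 51.6 dir 51.0 len 0.1519 z [0.0252 0.037  0.04  ]
[0.45022442 0.01982247 0.12388294] [ 1.79958257e+02 -8.29577256e-04  9.68203958e+01] [ 0.36652724 -1.0422464   0.4691215 ]
[[0.4114 0.0166 0.126 ]
 [0.4143 0.0228 0.1286]
 [0.4447 0.0295 0.1586]
 [0.4843 0.0366 0.1746]
 [0.4875 0.0373 0.1763]]
```

View pics/w8.png

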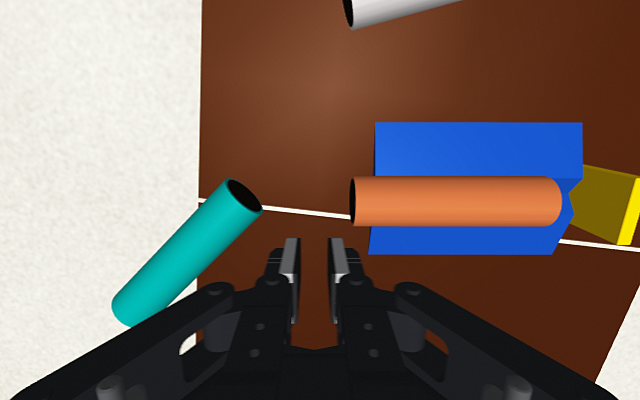

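The near end is at px (352,200) and the teal end at (245,195). I'll turn the hand 90° so the flat finger sides push and the knuckles stay clear.

```bash
python3 -m jog '{"turn":[[0,0,-1],[0,0,-1],[0,0,-1],[0,0,-1],[0,0,-1],[0,0,-1],[0,0,-1],[0,0,-1],[0,0,-1],[0,0,-1]],"delta_pos":[[0,0,0],[0,0,0],[0,0,0],[0,0,0],[0,0,0],[0,0,0],[0,0,0],[0,0,0],[0,0,0],[0,0,0]],"hand":[-1,-1,-1,-1,-1,-1,-1,-1,-1,-1]}'
python3 -m jog '{"turn":[[0,0,-1],[0,0,-0.25],[0,0,0],[0,0,0],[0,0,0],[0,0,0],[0,0,0],[0,0,0],[0,0,0],[0,0,0]],"delta_pos":[[0,0,-0.2],[0,0,-0.2],[0,0,-0.2],[0,0,-0.2],[0,0,-0.2],[0,0,-0.2],[0,0,-0.2],[0,0,0],[0,0,0],[0,0,0]],"hand":[-1,-1,-1,-1,-1,-1,-1,-1,-1,-1]}'
python3 - <<'E'
from workcell import bot,camera
import cv2,numpy as np
from h import *
o=bot.get_obs();c=camera("wrist")
cv2.imwrite("pics/w9.png",c["frame"][...,::-1]);np.savez("pics/w9.npz",p=o["ee_pos"],r=o["tcp_rot"],**c)
W,ok=wcloud(c,o["ee_pos"],o["tcp_rot"]);m=masks(c["frame"])
fit(W,m["copper"]&ok,"copper");fit(W,m["yellow"]&ok,"yellow");print(o["ee_pos"],o["tcp_rot"],o["wrist_force"],o["opening"])
E
```

```text
time: 10.6
ee_pos: [0.4528, 0.0192, 0.1232]
tcp_rot: [180.0, -0.0, 16.5]
wrist_force: [0.1, -0.5, -0.1]
opening: -0.0003
time: 11.6
ee_pos: [0.4522, 0.0198, 0.0533]
tcp_rot: [180.0, -0.0, 6.8]
wrist_force: [-0.8, -0.2, -0.3]
opening: 0.0
copper 15193 pix [273   0  85 197] rect c [0.5253 0.0277] wh [0.0899 0.0392] 6.6 dir 6.5 len 0.0899 z [0.0338 0.0446 0.0476]
yellow none
[0.45215244 0.01978339 0.05326793] [ 1.79994524e+02 -4.29099756e-02  6.83330979e+00] [-0.78289111 -0.24366917 -0.34291192] 1.0871109949126585e-05
```

View pics/w9.png

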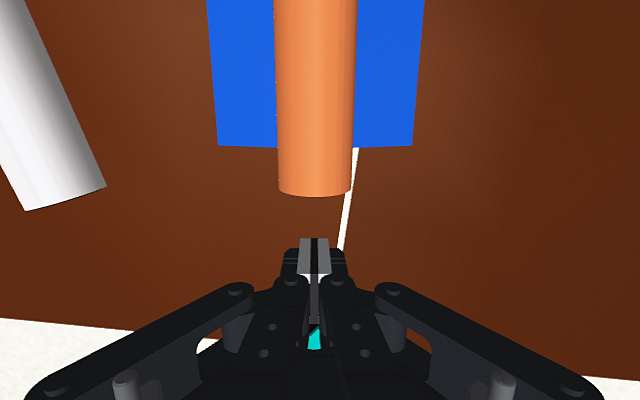

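```bash
python3 -m jog '{"turn":[[0,0,0],[0,0,0],[0,0,0],[0,0,0],[0,0,0],[0,0,0],[0,0,0],[0,0,0],[0,0,0],[0,0,0]],"delta_pos":[[0,0,-0.2],[0,0,-0.2],[0,0,-0.18],[0,0,0],[0.1,0.01,0],[0.08,0.01,0],[0.08,0.01,0],[0.08,0.01,0],[0.08,0.01,0],[0.08,0.01,0]],"hand":[-1,-1,-1,-1,-1,-1,-1,-1,-1,-1]}'
python3 -m jog '{"turn":[[0,0,0],[0,0,0],[0,0,0],[0,0,0],[0,0,0],[0,0,0],[0,0,0],[0,0,0],[0,0,0],[0,0,0]],"delta_pos":[[0.06,0.01,0],[0.06,0.01,0],[0.06,0.01,0],[0.06,0.01,0],[0.06,0,0],[0.06,0.01,0],[0.06,0.01,0],[0.04,0,0],[0.04,0.01,0],[0,0,0]],"hand":[-1,-1,-1,-1,-1,-1,-1,-1,-1,-1]}'
python3 - <<'E'
from workcell import bot,camera
import cv2,numpy as np
from h import *
o=bot.get_obs();c=camera("wrist")
cv2.imwrite("pics/w10.png",c["frame"][...,::-1])
W,ok=wcloud(c,o["ee_pos"],o["tcp_rot"]);m=masks(c["frame"])
fit(W,m["copper"]&ok,"copper");print(o["ee_pos"],o["tcp_rot"],o["wrist_force"])
c=camera("scene");cv2.imwrite("pics/s10.png",cv2.resize(c["frame"][120:290,200:440,::-1],None,fx=3,fy=3));W,ok=cloud(c);m=masks(c["frame"]);fit(W,m["copper"]&ok,"copper scene");fit(W,m["yellow"]&ok,"y")
E
```

```text
time: 12.65
ee_pos: [0.4771, 0.0228, 0.0238]
tcp_rot: [180.0, 0.0, 6.8]
wrist_force: [-1.8, -0.6, 1.1]
opening: 0.0004
time: 13.65
ee_pos: [0.5022, 0.0263, 0.0238]
tcp_rot: [180.0, -0.0, 6.8]
wrist_force: [-0.3, -0.1, -0.6]
opening: 0.0002
copper 23377 pix [266   0 103 257] rect c [0.556  0.0311] wh [0.1119 0.0388] 6.8 dir 6.8 len 0.1119 z [0.0342 0.0447 0.0475]
[0.50221336 0.02630804 0.02384222] [ 1.79999731e+02 -2.28630693e-02  6.82827120e+00] [-0.26344136 -0.10253686 -0.56554613]
copper scene 538 pix [299 205  47  32] rect c [0.5873 0.0406] wh [0.1508 0.0308] 7.5 dir 7.0 len 0.1509 z [0.03   0.0434 0.0489]
y 235 pix [289 224  15  24] rect c [0.6757 0.0473] wh [0.0382 0.0408] 48.2 dir -77.2 len 0.0509 z [0.0097 0.0348 0.0576]
```

View pics/w10.png

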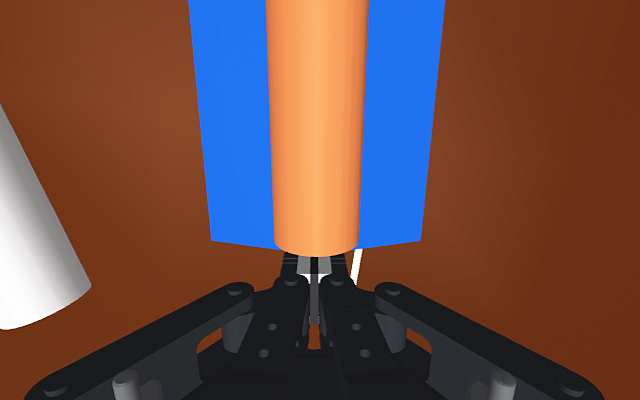

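View pics/s10.png

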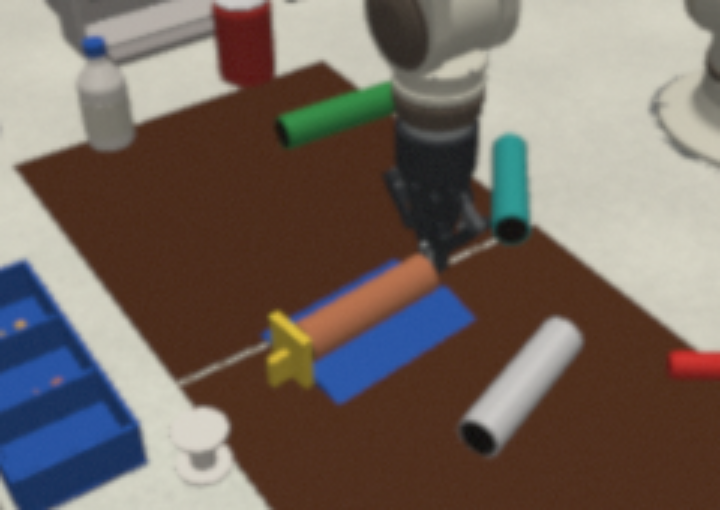

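The tube is sliding and straight, with about 9 mm left. I'll push slowly until the force rises.

```bash
python3 -m jog '{"turn":[[0,0,0],[0,0,0],[0,0,0],[0,0,0],[0,0,0],[0,0,0],[0,0,0],[0,0,0],[0,0,0],[0,0,0]],"delta_pos":[[0.02,0,0],[0.02,0,0],[0.02,0.01,0],[0.02,0,0],[0.02,0,0],[0.02,0,0],[0.02,0.01,0],[0.02,0,0],[0,0,0],[0,0,0]],"hand":[-1,-1,-1,-1,-1,-1,-1,-1,-1,-1]}'
```

```text
time: 14.75
ee_pos: [0.509, 0.0272, 0.0236]
tcp_rot: [-180.0, 0.1, 6.8]
wrist_force: [-6.2, -0.7, 3.3]
opening: 0.0001
```

```bash
python3 -m jog '{"turn":[[0,0,0],[0,0,0],[0,0,0],[0,0,0],[0,0,0],[0,0,0],[0,0,0],[0,0,0],[0,0,0],[0,0,0]],"delta_pos":[[0.02,0,0],[0.02,0,0],[0,0,0],[0,0,0],[0,0,0],[0,0,0],[0,0,0],[0,0,0],[0,0,0],[0,0,0]],"hand":[-1,-1,-1,-1,-1,-1,-1,-1,-1,-1]}'
python3 -m jog '{"turn":[[0,0,0],[0,0,0],[0,0,0],[0,0,0],[0,0,0],[0,0,0],[0,0,0],[0,0,0],[0,0,0],[0,0,0]],"delta_pos":[[-0.06,-0.01,0],[-0.1,-0.01,0],[-0.2,-0.02,0],[-0.2,-0.02,0],[0,0,0.4],[0,0,0.6],[0,0,0.6],[-0.5,0,0.6],[-0.7,0,0.5],[0,0,0]],"hand":[-1,-1,-1,-1,-1,-1,-1,-1,-1,-1]}'
python3 - <<'E'
from workcell import bot,camera
import cv2,numpy as np
from h import *
o=bot.get_obs();c=camera("wrist")
cv2.imwrite("pics/w11.png",c["frame"][...,::-1]);np.savez("pics/w11.npz",p=o["ee_pos"],r=o["tcp_rot"],**c)
W,ok=wcloud(c,o["ee_pos"],o["tcp_rot"]);m=masks(c["frame"])
fit(W,m["copper"]&ok,"copper");fit(W,m["yellow"]&ok,"yellow");print(o["ee_pos"],o["tcp_rot"],o["wrist_force"])
for n in["top","scene"]:
    c=camera(n);np.savez(f"pics/{n}11.npz",**c);W,ok=cloud(c);m=masks(c["frame"])
    fit(W,m["copper"]&ok,n+" copper");fit(W,m["yellow"]&ok,"yellow")
    fit(W,m["grey"]&ok,"alu",zr=(.01,.08),box=(.45,.7,.1,.25));fit(W,m["teal"]&ok,"teal");fit(W,m["green"]&ok,"green")
cv2.imwrite("pics/s11.png",cv2.resize(c["frame"][120:290,200:440,::-1],None,fx=3,fy=3,interpolation=2))
E
```

```text
time: 15.75
ee_pos: [0.509, 0.0271, 0.0233]
tcp_rot: [-180.0, 0.3, 6.8]
wrist_force: [-16.5, -1.2, 8.7]
opening: 0.0001
time: 16.75
ee_pos: [0.4222, 0.0243, 0.1628]
tcp_rot: [180.0, -0.3, 6.8]
wrist_force: [1.4, 0.8, 0.2]
opening: -0.0002
copper 3527 pix [300   0  51  74] rect c [0.5467 0.0302] wh [0.0527 0.0386] 7.1 dir 7.7 len 0.0528 z [0.0337 0.0444 0.0477]
yellow none
[0.42217917 0.02425523 0.16281602] [179.98498054  -0.30490441   6.82848458] [1.4005586  0.76369493 0.16093752]
top copper 398 pix [318 168  14  39] rect c [0.6042 0.0384] wh [0.1338 0.0354] 6.8 dir 7.0 len 0.1338 z [0.0331 0.0442 0.0531]
yellow 65 pix [315 161  15   8] rect c [0.6839 0.0481] wh [0.0274 0.049 ] 6.9 dir -83.5 len 0.049 z [0.0266 0.0536 0.0607]
alu 493 pix [268 188  24  44] rect c [0.5271 0.1924] wh [0.15   0.0393] 20.9 dir 20.7 len 0.15 z [0.0231 0.0367 0.0463]
teal 175 pix [351 260  17  21] rect c [ 0.3243 -0.0733] wh [0.0672 0.0346] 49.1 dir 41.0 len 0.07 z [0.0272 0.0379 0.045 ]
green 486 pix [409 220  12  44] rect c [ 0.4227 -0.2709] wh [0.0393 0.1462] 87.8 dir -2.7 len 0.1465 z [0.022  0.0363 0.0452]
scene copper 513 pix [299 206  45  32] rect c [0.5918 0.0401] wh [0.1462 0.0331] 7.6 dir 7.2 len 0.146 z [0.0294 0.0437 0.0493]
yellow 231 pix [289 224  15  23] rect c [0.6759 0.0473] wh [0.0381 0.0403] 48.1 dir -76.1 len 0.0502 z [0.0089 0.0342 0.0575]
alu 685 pix [354 226  40  44] rect c [0.527  0.1905] wh [0.1517 0.0404] 20.8 dir 21.0 len 0.1517 z [0.0189 0.0364 0.0415]
teal 294 pix [364 165  12  30] rect c [ 0.3517 -0.0426] wh [0.1485 0.0344] 51.3 dir 50.6 len 0.1486 z [0.0279 0.0375 0.0425]
green 381 pix [293 148  39  20] rect c [ 0.4247 -0.2668] wh [0.0338 0.1473] 86.6 dir -3.4 len 0.1473 z [0.0151 0.0331 0.0418]
```

View pics/w11.png

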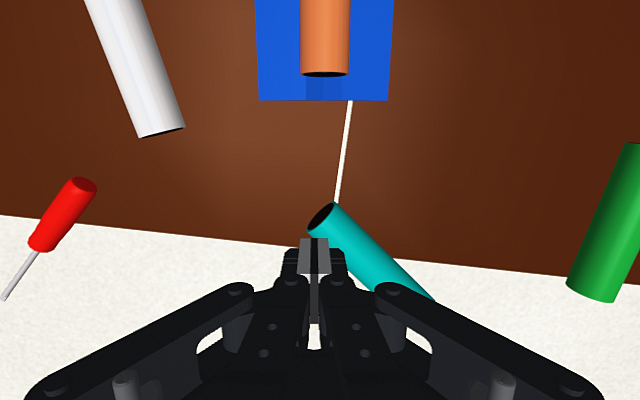

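View pics/s11.png

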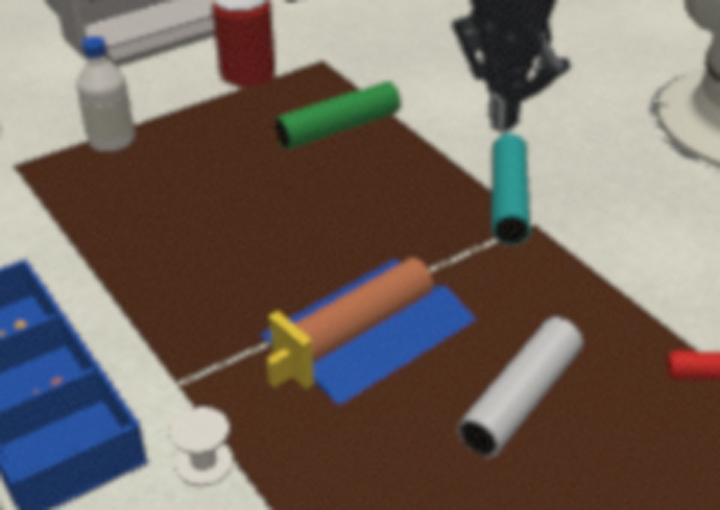

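Force climbed to 16 N with no travel, so the tube is on the stop. As a cross-check I'll measure the near-end inset, which should be 20 mm.

Run:
```python
from h import *
a=np.radians(6.8);e=np.array([np.cos(a),np.sin(a)])
c=np.load("pics/w11.npz");W,ok=wcloud(c,c["p"],c["r"]);m=masks(c["frame"])
s=W[...,:2]@e
b=m["blue"]&ok&(abs(W[...,2]-.007)<.009)&(W[...,0]<.7)
k=m["copper"]&ok&(W[...,2]>.03)
print("rest near",np.percentile(s[b],[.3,1]),"tube near",np.percentile(s[k],[.2,1]),"inset",np.percentile(s[k],.5)-np.percentile(s[b],.5))
c=np.load("pics/top11.npz");W,ok=cloud(c);m=masks(c["frame"]);s=W[...,:2]@e
k=m["copper"]&ok&(W[...,2]>.03)&(W[...,1]<.08)&(W[...,1]>0)&(W[...,0]>.45);y=m["yellow"]&ok&(W[...,0]>.6)
print("tube far",s[k].max(),"yellow near",s[y].min())
cv2.imwrite("pics/t11.png",cv2.resize(c["frame"][140:260,260:400,::-1],None,fx=5,fy=5,interpolation=2))
```

```text
rest near [0.50051828 0.50114315] tube near [0.49584937 0.5204742 ] inset 0.01925708171615248
tube far 0.6714291118530268 yellow near 0.6710674999654898
```

View pics/t11.png

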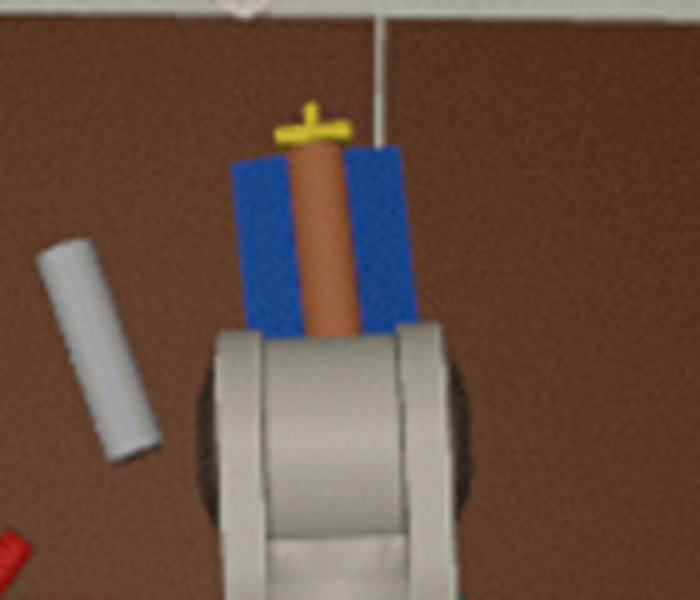

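The inset is about 19–20 mm, and in the top view the far end meets the yellow stop with no visible gap. The hand is clear at z = 0.16, so I'm handing in.

```bash
python3 -c "
from workcell import ticket
print(ticket.job_done())"
```

```text
the job is handed in; nothing more can be done
None
```

The copper tube lies in the V-rest's groove against the yellow stop, and I handed the job in at about 17 s of the 58 s allowed. I rolled it along the bench and up the ramp with the two open fingertips. Then I closed the hand and pushed the tube's near end along the groove.

**Last checks:**
- **Against the stop:** the push force rose from 6 to 16 N with no further travel. The near end sits about 19–20 mm inside the groove (20 mm expected), and the far end meets the stop in the top view.
- **Seated:** the tube's yaw of about 7° matches the rest's 6.8°. Its axis height measured about 27.5 mm on seating and about the same after the slide (27.4 mm expected).
- **Other objects:** the aluminium, green and teal tubes measured the same as at the start, within about 2 mm. The other bystanders I checked only by eye, and not all of them were in the last pictures; the arm did not go near them.
- **Hand clear:** the hand is about 16 cm up and touching nothing.

**Disagreements:**
- **Rest yaw:** the first top-view estimate was 6.2°, and the close wrist-camera fit gave 6.8°, which I used.
- **Tube in the top view:** after the slide it showed as only 134 mm long because the arm hid its near end.
- **Roll angle:** I did not measure it. The tube travelled about 170 mm sideways, equal to about 8 rad if it rolled without slipping.

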